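# Pack the link-cutter stop with spacers and hold it clamped

## Robot

A 6-joint arm with a two-finger parallel gripper is mounted at the origin on the work surface. World frame = base frame: x ahead of the robot, y to its left, z up, the work surface at z = 0. Lengths are in m, angles in rad, forces in N, time in s.
With the tool pointing down it reaches from about 0.375 to 0.975 m from the base axis. Payload 3.8 kg.
Tool frame: the origin (TCP) lies on the centre line of the jaws, within the pads' length; the fingertips stand 14 mm ahead of it and the grasp point (between the pads) lies 5 mm behind it; z points along the fingers, x is the direction in which the jaws open and shut, and the axes are right-handed (so a half turn about z gives the same grasp; the last joint's range is limited). The gripper opens to 85 mm and grips with 20 to 120 N. Pads are 22 mm wide; open, the fingers measure 114 mm over their backs; the gripper's body (76 mm by 85 mm) begins 54 mm behind the grasp point. The pads swing forward as they close: fully open they stand 13 mm farther back than shut.
Start: joints at [1.161, 0.264, 1.604, -0, 1.274, -0.037], TCP at [0.246, 0.629, 0.245] pointing down, gripper open.
Joint ranges: [-2.63, 2.63], [-0.94, 2.18], [0.31, 2.57], [-1.31, 4.45], [0, 2.66], [-2.55, 2.55]. Speed limits (rad/s): [2.57, 2.57, 3.14, 3.14, 3.14, 3.14].

## Interface

Orientations are given as a rotation vector (axis times angle).
In Python, from workcell import bot gives the robot as it stands. The module is installed in compiled form; this text tells all that it offers.
- The arm moves only by the tool arm_command, never from a script. Its argument "steps" is one flat list of numbers, 7 for each row, row after row: the shift along the tool's x, y, z in units of 30 mm (1.0 is 30 mm), then the turn, a rotation vector about the tool's x, y, z in units of 6 degrees (1.0 is 6 degrees), then the opening, from 0 (shut) to 1 (fully open). In form: [tx, ty, tz, ax, ay, az, fingers, tx, ty, tz, ax, ay, az, fingers, ...]. A call has 1 to 10 rows; each row shifts and turns the commanded pose from where the row before left it, along the tool's axes as they then stand; what a row does not reach is not made up. A row lasts 1/8 s, in which the tool goes at most 62.5 mm and 10.7 degrees, less where a joint would pass 70% of its speed; a pose out of reach is approached as far as the arm can. A call is refused whole if a number of a shift passes 1 or a number of a turn 1, either way. A call with a gripper value outside its range is refused whole. The fingers move at their own pace and stop on an object; "squeeze" is the grip in N (left out, the last holds). Time passes only in rows, so rows that do not move let the fingers close. It gives the time, the measured TCP pose, the force and the opening at its end, in the units of the state.
- bot.read_state(): the state, without advancing time (a new reading comes with each control period).
- bot.read_camera(name): name is "side" or "top" or "wrist"; returns a dict with "img" (384x512x3 uint8, red, green, blue), "camera_matrix" (3x3 intrinsics, pixels), "pose" (4x4, takes a point from camera to world coordinates); the wrist camera has in their place "T_tool_cam" (4x4, takes a point from camera to tool coordinates, whose origin is the TCP and whose axes are the tool frame's). Camera axes: x right, y down, z forward; pixel columns grow to the right and rows downward; lengths in m; the calibration is good to about 2 mm. A picture is of the moment at which its call begins: read the wrist's pose just before it. There is no depth.
- bot.finish_job(): hands the job in, once; it reports no verdict.
The state is a dict: "time": time; "q": joint angles; "joint_vel": joint speeds; "joint_torque": joint torques, N m; "tool_pos": TCP position; "tcp_rot": TCP orientation; "wrist_force": force on the tool from outside, world axes, zero at the start; "torque": the same for the moment, N m; "width": opening from 0.0 (shut) to 1.0 (fully open).
Only numpy, scipy, OpenCV 4.12 (cv2) and the standard library are available. Lean on these libraries where they do the work, as an engineer would, in place of code of your own. Each camera call takes 0.05 s, during which the arm holds its last target.

## Task

One yellow spacer already stands in the gap between the blue spring-open jaw and the steel end block of the link-stop fixture. Take more spacers from the white rack one at a time and stand each upright in the gap, until pushing the jaw by its black handle squeezes the whole stack tight against the end block instead of running to the end of its travel; leave unused spacers in the rack and do not disturb the other things on the table. Finish while still holding the jaw pushed firmly against the stack, without letting go and without touching the spacers.

Things in the scene. Friction and masses are not known exactly. Their poses are not given: they have to be found in the camera images.
- jig: the fixture: fixed aluminium bed 215 x 75 mm, 10 mm thick. Origin at the table top under the bed; x runs level from the jaw to the end block, y across, z up. Spacers stand on the bed (upper face 10 mm above the table) on its centre line (jig y = 0), thickness along x, between side rails 56 mm apart that rise 14 mm above the bed
- endblock: steel end block, 50 mm wide, 42 mm high, 24 mm long, bolted to the bed at a place that differs each time. Origin at the foot of its face that looks to the jaw, on the bed's centre line, 10 mm above the table; axes as the fixture's. The block lies on its +x side, the gap on its -x side
- jaw (a joint): how far the jaw is pushed to the end block, m: 0 open (spring), 0.021 at its hard stop. The spring takes 3 N to start, 6 N at the stop; push 12 to 20 N in all. At the stop 17 to 44 mm of gap remain: two or three spacers in all are needed. Too few: the jaw runs to its stop, stack loose. Enough: it stops earlier. If it bites within 2 mm of its stop, one more still fits with the jaw open
- jaw_face (a point): foot of the jaw's front face (50 mm wide, 41 mm high), on the centre line at bed height; moves with the jaw, axes as the fixture's. The gap runs from here in +x to the end block
- jaw_handle (a point): black upright handle of the jaw: 16 mm (x) by 22 mm (y), rising from 28 mm above the bed to 85 mm above the bed (95 mm above the table); the point is on its axis 20 mm below its top, 45 mm behind the jaw face. Grip it across its 22 mm from above, or push its back, in the fixture's +x
- rack: white plastic rack 126 x 76 mm, 26 mm high, fixed for the job, with three pockets 38 mm apart along its x; origin at the table top under its middle. A spacer stands in each pocket, underside 8 mm above the table, in pockets 18 mm deep with 1.5 to 3 mm of play: lift straight up by at least 25 mm
- spacer0_mid (a point): yellow plastic spacer plate: 50 mm wide (its y), 16 mm thick (its x), 45 mm high, with a tab centred on top 20 mm wide (y), 10 mm thick (x), 40 mm high; 85 mm high over all, about 50 g. The point is its centre, 42.5 mm above its underside, z up; grip the tab across its 20 mm width about 25 mm above this point. This one starts in the gap, at the end block
- spice_jar: bystander: amber glass jar with red cap, 54 mm wide, 85 mm high, origin under its middle; leave alone
- prep_bowl: bystander: small steel bowl, 110 mm wide, 50 mm high, origin under its middle; leave alone
- oil_bottle: bystander: white bottle with green cap, 56 mm wide, 140 mm high, origin under its middle; leave alone
- spacer1_mid (a point): yellow plastic spacer plate: 50 mm wide (its y), 16 mm thick (its x), 45 mm high, with a tab centred on top 20 mm wide (y), 10 mm thick (x), 40 mm high; 85 mm high over all, about 50 g. The point is its centre, 42.5 mm above its underside, z up; grip the tab across its 20 mm width about 25 mm above this point. This one starts in the rack
- spacer2_mid (a point): yellow plastic spacer plate: 50 mm wide (its y), 16 mm thick (its x), 45 mm high, with a tab centred on top 20 mm wide (y), 10 mm thick (x), 40 mm high; 85 mm high over all, about 50 g. The point is its centre, 42.5 mm above its underside, z up; grip the tab across its 20 mm width about 25 mm above this point. This one starts in the rack
- spacer3_mid (a point): yellow plastic spacer plate: 50 mm wide (its y), 16 mm thick (its x), 45 mm high, with a tab centred on top 20 mm wide (y), 10 mm thick (x), 40 mm high; 85 mm high over all, about 50 g. The point is its centre, 42.5 mm above its underside, z up; grip the tab across its 20 mm width about 25 mm above this point. This one starts in the rack
Not all that is in view belongs to the job. Leave any purple look-alike of the part that bears spacer1_mid alone.

How it is judged:
By the outcome, as a careful person would: the job done as asked, in the order asked, and still so for the second after the job is handed in, while the arm keeps its last pose, push and grip.
It also fails if it takes over 72 s, if anything falls off the work surface, if the arm or the gripper's body presses on something with over 40 N, if the wrist force passes 120 N, or if a joint passes its speed limit or range.

## Working session

There is one attempt and no reset: what is moved stays moved. The work goes in short steps, Python scripts to look and compute and a tool call to move; the robot and the scene stay as the last step left them, time stands still between calls to the robot, and variables do not carry over. Pictures are saved under pics/ and viewed, and the job is handed in when it is done.

Besides the shell and the picture viewer there is one more tool, called after "Emit:" by a JSON object that holds its "api" and its "payload". arm_command: Moves the arm, as the interface text tells. Its arguments: {"type":"object","properties":{"steps":{"type":"array","items":{"type":"number"}},"squeeze":{"type":"number"}},"required":["steps"]}

```bash
mkdir -p pics
python3 - <<'E'
from workcell import bot
import cv2,numpy as np,pickle
s=bot.read_state();print(s)
for n in("side","top","wrist"):
    c=bot.read_camera(n);pickle.dump(c,open(n+'0.pkl','wb'))
    cv2.imwrite(f'pics/{n}0.png',c['img'][:,:,::-1]);print(n,c['camera_matrix'].tolist(),(c.get('pose') if 'pose' in c else c['T_tool_cam']).round(4).tolist())
E
```

```text
{'time': 0.0, 'q': array([ 1.16110992e+00,  2.64764908e-01,  1.60539633e+00, -2.16445537e-05,
        1.27368146e+00, -3.69260040e-02]), 'joint_vel': array([-0.00095282,  0.00094548,  0.0010702 ,  0.00067592,  0.00010644,
        0.0008038 ]), 'joint_torque': array([-6.18599242e-04, -5.15101683e+01, -3.67315328e+01, -8.48702484e-05,
        1.31618659e-02,  1.01187496e-05]), 'tool_pos': array([0.24557015, 0.62798808, 0.24394201]), 'tcp_rot': array([ 2.59359743,  1.77065095, -0.0029721 ]), 'wrist_force': array([-0.51489622,  0.07018617, -0.24660801]), 'torque': array([-0.03622756, -0.00506259,  0.03522078]), 'width': 0.9986552847033341}
side [[383.8870823122162, 0.0, 252.20767863518566], [0.0, 383.8870823122162, 191.82698071234512], [0.0, 0.0, 1.0]] [[0.9599, -0.2093, 0.1866, 0.4208], [-0.2804, -0.7273, 0.6264, -0.6158], [0.0046, -0.6536, -0.7568, 0.8154], [0.0, 0.0, 0.0, 1.0]]
top [[487.6447834788392, 0.0, 257.8875451226983], [0.0, 487.6447834788392, 184.29309837333386], [0.0, 0.0, 1.0]] [[0.0177, -0.9848, 0.1725, 0.4028], [-0.9998, -0.0193, -0.0073, 0.023], [0.0106, -0.1724, -0.985, 1.2715], [0.0, 0.0, 0.0, 1.0]]
wrist [[292.8914086357296, 0.0, 254.55079463378507], [0.0, 292.8914086357296, 191.21569353497057], [0.0, 0.0, 1.0]] [[1.0, 0.0005, -0.0003, 0.0003], [-0.0005, 0.9661, 0.258, -0.0636], [0.0004, -0.258, 0.9661, -0.1286], [0.0, 0.0, 0.0, 1.0]]
```

View pics/top0.png

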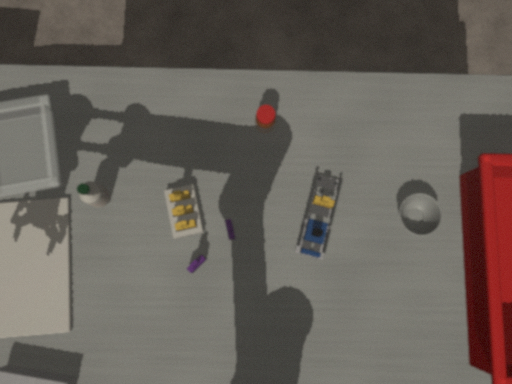

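View pics/side0.png

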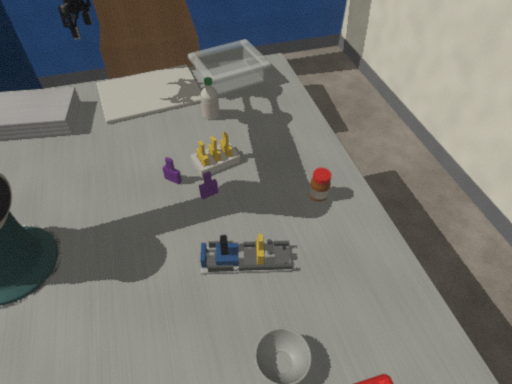

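View pics/wrist0.png

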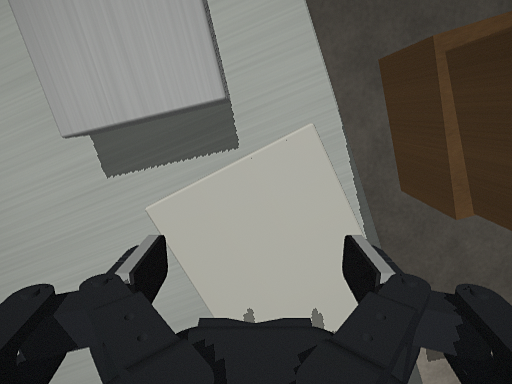

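The top view shows three yellow spacers in the rack near (180,195), (182,209) and (185,224), and the gap spacer at (324,201). The look-alikes are two purple ones at (230,229) and (197,264), which I'll leave alone. Next, close crops.

```bash
cat > h.py <<'E'
import cv2,numpy as np,pickle
from scipy.spatial.transform import Rotation as R
def cast(c,uv,z,pose=None):
    P=c['pose'] if pose is None else pose
    d=P[:3,:3]@np.linalg.inv(c['camera_matrix'])@np.array([uv[0],uv[1],1.])
    o=P[:3,3];return o+d*(z-o[2])/d[2]
def proj(c,p,pose=None):
    P=c['pose'] if pose is None else pose
    q=P[:3,:3].T@(np.asarray(p)-P[:3,3]);k=c['camera_matrix']@q;return k[:2]/k[2]
def wpose(c,s):
    T=np.eye(4);T[:3,:3]=R.from_rotvec(s['tcp_rot']).as_matrix();T[:3,3]=s['tool_pos'];return T@c['T_tool_cam']
def crop(c,x0,y0,x1,y1,k,fn):
    cv2.imwrite(fn,cv2.resize(c['img'][y0:y1,x0:x1,::-1],None,fx=k,fy=k,interpolation=cv2.INTER_CUBIC))
E
python3 - <<'E'
from h import *
t=pickle.load(open('top0.pkl','rb'));s=pickle.load(open('side0.pkl','rb'))
a=t['img'][165:275,155:235,::-1];b=t['img'][160:270,285:355,::-1]
f=lambda i:cv2.resize(i,None,fx=5,fy=5,interpolation=cv2.INTER_CUBIC)
cv2.imwrite('pics/c1.png',np.hstack([f(a),f(b)]))
crop(s,160,120,310,280,3.7,'pics/c2.png')
for n,c in(('top',t),('side',s)):
    hsv=cv2.cvtColor(c['img'],cv2.COLOR_RGB2HSV)
    m=cv2.inRange(hsv,(20,120,60),(32,255,255))
    k,l,st,ce=cv2.connectedComponentsWithStats(m)
    for i in range(1,k):
        if st[i,4]>5: print(n,st[i],ce[i].round(1),cast(c,ce[i],.07).round(3))
E
```

```text
top [170 190  20  11 155] [179.  195.3] [0.582 0.21  0.07 ]
top [313 196  22  12 185] [323.5 201.2] [ 0.574 -0.15   0.07 ]
top [173 205  20  11 153] [181.8 209.7] [0.546 0.201 0.07 ]
top [175 220  21  10 147] [185.  224.4] [0.51  0.192 0.07 ]
side [220 133  12  24 164] [225.6 145.3] [0.581 0.191 0.07 ]
side [209 137  12  25 166] [213.9 149.7] [0.545 0.182 0.07 ]
side [197 141  12  25 164] [202.2 154.2] [0.509 0.174 0.07 ]
side [256 234   8  30 200] [259.6 249.6] [ 0.572 -0.17   0.07 ]
```

View pics/c1.png

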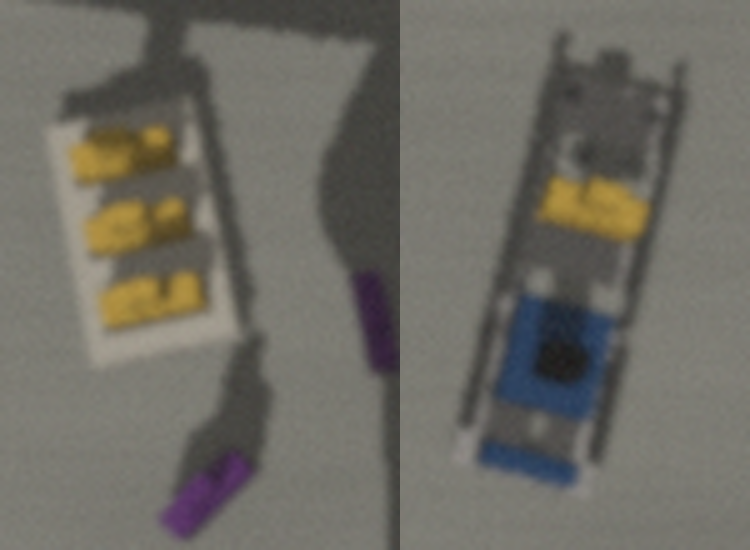

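View pics/c2.png

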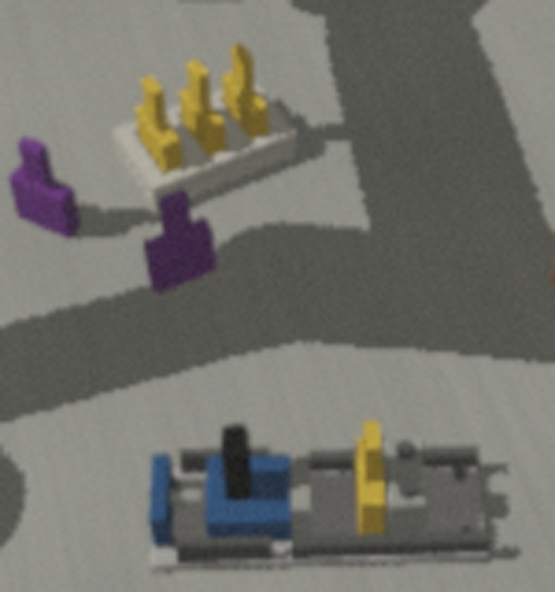

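Run:
```python
from h import *
from workcell import bot
s=bot.read_state();M=R.from_rotvec(s['tcp_rot']).as_matrix();print(M.round(3),np.degrees(np.arctan2(M[1,0],M[0,0])))
t=pickle.load(open('top0.pkl','rb'));sd=pickle.load(open('side0.pkl','rb'))
# rays across views for yellow centroids
def ray(c,uv):
    d=c['pose'][:3,:3]@np.linalg.inv(c['camera_matrix'])@np.array([*uv,1.]);return c['pose'][:3,3],d/np.linalg.norm(d)
for a,b in(((179,195.3),(225.6,145.3)),((181.8,209.7),(213.9,149.7)),((185,224.4),(202.2,154.2)),((323.5,201.2),(259.6,249.6))):
    o,d=ray(t,a);p,e=ray(sd,b);A=np.stack([d,-e],1);x=np.linalg.lstsq(A,p-o,rcond=None)[0];print(((o+d*x[0]+p+e*x[1])/2).round(4),np.linalg.norm(o+d*x[0]-p-e*x[1]).round(4))
# rack corners, jig corners from crop px /5 + offset
for n,u,v,z in(('rTL',48,128,.026),('rBL',95,365,.026),('rBR',240,335,.026)): print(n,cast(t,(155+u/5,165+v/5),z).round(3))
for n,u,v,z in(('jBL',460,455,.01),('jBR',590,490,.01),('jT',560,40,.024),('jTR',680,65,.024),('handle',562,355,.095)): print(n,cast(t,(285+(u-400)/5,160+v/5),z).round(3))
```

```text
[[ 0.364  0.931 -0.001]
 [ 0.931 -0.364 -0.002]
 [-0.002 -0.    -1.   ]] 68.64068042084179
[0.5848 0.2128 0.0501] 0.0003
[0.548  0.2041 0.0498] 0.0003
[0.5113 0.1944 0.0503] 0.0001
[ 0.5775 -0.1539  0.0434] 0.0
rTL [0.6   0.254 0.026]
rBL [0.478 0.224 0.026]
rBR [0.495 0.151 0.026]
jBL [ 0.452 -0.09   0.01 ]
jBR [ 0.435 -0.157  0.01 ]
jT [ 0.668 -0.14   0.024]
jTR [ 0.656 -0.203  0.024]
handle [ 0.497 -0.131  0.095]
```

Emit:
{"api": "arm_command", "payload": {"steps": [-0.65,0.955,0,0,0,0,0.6,-0.65,0.955,0,0,0,0,0.6,-0.65,0.955,0,0,0,0,0.6,-0.65,0.955,0,0,0,0,0.6,-0.65,0.955,0,0,0,0,0.6,-0.65,0.955,0,0,0,0,0.6,-0.65,0.955,0,0,0,0,0.6,-0.65,0.955,0,0,0,0,0.6,-0.65,0.955,0,0,0,0,0.6,-0.65,0.955,0,0,0,0,0.6], "squeeze": 40}}

```text
time: 1.4
tool_pos: [0.442, 0.3415, 0.245]
tcp_rot: [2.595, 1.771, -0.001]
wrist_force: [0.4, -0.2, 0.2]
width: 0.597
```

Emit:
{"api": "arm_command", "payload": {"steps": [-0.65,0.955,0,0,0,0,0.6,-0.65,0.955,0,0,0,0,0.6,-0.65,0.955,0,0,0,0,0.6,-0.65,0.955,0,0,0,0,0.6,-0.65,0.955,0,0,0,-0.98,0.6,0,0,0,0,0,-0.98,0.6,0,0,0,0,0,-0.98,0.6,0,0,0,0,0,-0.98,0.6,0,0,0,0,0,-0.98,0.6,0,0,0,0,0,-0.98,0.6]}}

```text
time: 2.65
tool_pos: [0.5393, 0.1996, 0.2448]
tcp_rot: [-1.932, -2.477, 0.001]
wrist_force: [0.3, -0.1, -0.1]
width: 0.6
```

```bash
cat > look.py <<'E'
from h import *
from workcell import bot
import sys
n=sys.argv[1]
s=bot.read_state();c=bot.read_camera('wrist');c['s']=s;pickle.dump(c,open(n+'.pkl','wb'));cv2.imwrite(f'pics/{n}.png',c['img'][:,:,::-1])
M=R.from_rotvec(s['tcp_rot']).as_matrix();print(s['time'],s['tool_pos'].round(4),'yaw',np.degrees(np.arctan2(M[1,0],M[0,0])).round(2),'zax',M[:,2].round(3),s['wrist_force'].round(2),s['width'])
E
python3 look.py w1
```

```text
2.65 [0.5393 0.1996 0.2448] yaw 104.11 zax [-0.001 -0.    -1.   ] [ 0.34 -0.09 -0.1 ] 0.59993686261352
```

View pics/w1.png

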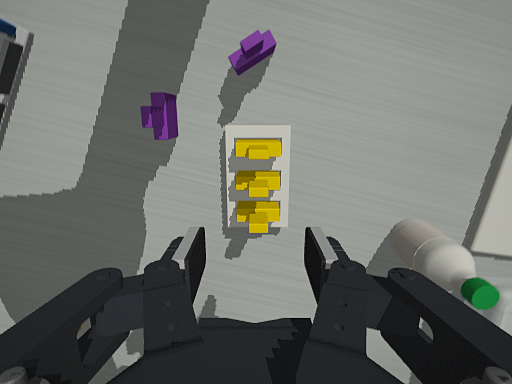

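Run:
```python
from h import *
c=pickle.load(open('w1.pkl','rb'));crop(c,215,115,305,245,4.6,'pics/w1c.png')
```

```text
(no output)
```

View pics/w1c.png

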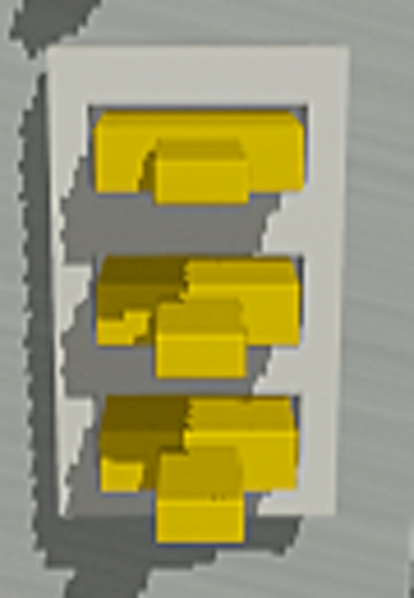

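Run:
```python
from h import *
c=pickle.load(open('w1.pkl','rb'));P=wpose(c,c['s'])
g=lambda u,v,z:cast(c,(215+(u-.5)/4.6,115+(v-.5)/4.6),z,P)
ctr=[]
for n,x0,x1,y0,y1 in(('A',155,249,158,203),('B',155,246,333,378),('C',156,244,498,543)):
    q=[g(x,y,.093) for x in(x0,x1) for y in(y0,y1)]
    print(n,np.mean(q,0).round(4),'w',np.linalg.norm(q[0]-q[2]).round(4),'t',np.linalg.norm(q[0]-q[1]).round(4))
    ctr.append(np.mean(q,0))
d=ctr[2]-ctr[0];print(d,np.degrees(np.arctan2(d[1],d[0])),np.linalg.norm(d)/2)
q=[g(x,y,.026) for x,y in((48,45),(349,45),(335,515))];print(np.round(q,4),np.degrees(np.arctan2(*(q[2]-q[1])[[1,0]])))
# gap lines
M=R.from_rotvec(c['s']['tcp_rot']).as_matrix()
for p in ctr: print('tool delta to centre (mm)',(M.T@(p-c['s']['tool_pos'])*1000).round(1))
# top-camera cross-check
t=pickle.load(open('top0.pkl','rb'))
for p in ctr: print(proj(t,p).round(1))
```

```text
A [0.5134 0.1965 0.093 ] w 0.0195 t 0.0094
B [0.5501 0.2056 0.093 ] w 0.0195 t 0.0101
C [0.5871 0.2149 0.093 ] w 0.0195 t 0.0107
[0.07361876 0.0183755  0.        ] 14.014860077828198 0.037938704110412225
[[0.4984 0.1536 0.026 ]
 [0.4798 0.2271 0.026 ]
 [0.6025 0.2581 0.026 ]] 14.209803002090748
tool delta to centre (mm) [  3.4 -25.7 151.9]
tool delta to centre (mm) [  3.2  12.1 151.8]
tool delta to centre (mm) [  3.2  50.2 151.8]
[181.8 221.9]
[178.7 206.7]
[175.6 191.7]
```

Emit:
{"api": "arm_command", "payload": {"steps": [0.113,-0.857,0,0,0,0,0.6,0,0,1,0,0,0,0.6,0,0,1,0,0,0,0.6,0,0,1,0,0,0,0.6,0,0,1,0,0,0,0.6,0,0,1,0,0,0,0.6,0,0,0.5,0,0,0,0.6,0,0,0.23,0,0,0,0.6,0,0,0,0,0,0,0.6]}}

```text
time: 3.82
tool_pos: [0.5141, 0.1969, 0.0737]
tcp_rot: [1.936, 2.474, 0.0]
wrist_force: [-0.1, -0.0, 0.7]
width: 0.597
```

```bash
python3 look.py w2
```

```text
3.825 [0.5141 0.1969 0.0737] yaw 103.9 zax [ 0.  0. -1.] [-0.11 -0.03  0.68] 0.5970610875978032
```

View pics/w2.png

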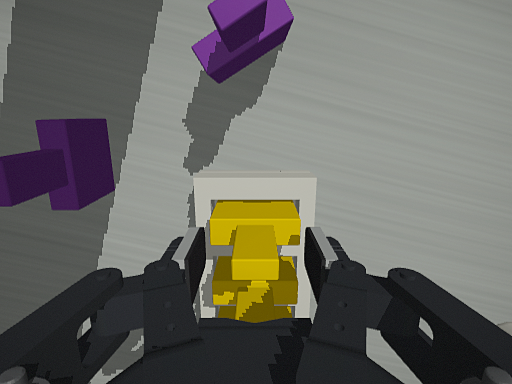

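The tab at (256,250) is centred between the pads. I'll close and lift.

Emit:
{"api": "arm_command", "payload": {"steps": [0,0,0,0,0,0,0,0,0,0,0,0,0,0,0,0,0,0,0,0,0,0,0,0,0,0,0,0], "squeeze": 50}}

```text
time: 4.38
tool_pos: [0.5148, 0.1971, 0.0746]
tcp_rot: [1.935, 2.473, 0.003]
wrist_force: [0.9, -0.7, 6.5]
width: 0.226
```

Emit:
{"api": "arm_command", "payload": {"steps": [0,0,-0.5,0,0,0,0,0,0,-0.7,0,0,0,0,0,0,-0.9,0,0,0,0,0,0,-1,0,0,0,0,0,0,-1,0,0,0,0]}}

```text
time: 5.0
tool_pos: [0.5133, 0.1967, 0.1976]
tcp_rot: [-1.936, -2.474, 0.001]
wrist_force: [-0.6, -0.4, -0.9]
width: 0.221
```

```bash
python3 look.py w3
```

```text
5.0 [0.5133 0.1967 0.1976] yaw 103.92 zax [-0.001 -0.    -1.   ] [-0.61 -0.4  -0.86] 0.22065948718977582
```

View pics/w3.png

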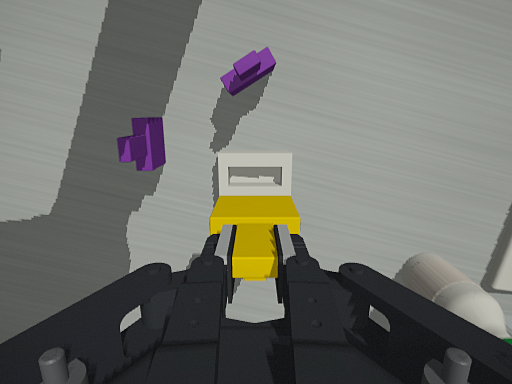

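Emit:
{"api": "arm_command", "payload": {"steps": [-0.95,0.02,-0.2,0,0,0,0,-0.95,0.02,-0.2,0,0,0,0,-0.95,0.02,-0.2,0,0,0,0,-0.95,0.02,-0.2,0,0,0,0,-0.95,0.02,-0.2,0,0,0,0,-0.95,0.02,-0.2,0,0,0,0,-0.95,0.02,-0.2,0,0,0,0,-0.95,0.02,-0.2,0,0,0,0,-0.95,0.02,-0.2,0,0,0,0,-0.95,0.02,0,0,0,0,0]}}

```text
time: 6.3
tool_pos: [0.5884, -0.0793, 0.251]
tcp_rot: [1.936, 2.474, 0.001]
wrist_force: [0.0, -0.1, -0.3]
width: 0.226
```

Emit:
{"api": "arm_command", "payload": {"steps": [-0.95,0.02,0,0,0,0,0,-0.95,0.02,0,0,0,0,0,-0.5,0.02,0,0,0,0.9,0,0,0,0,0,0,0.9,0,0,0,0,0,0,0.9,0,0,0,0,0,0,0.9,0,0,0,0,0,0,0.9,0,0,0,0,0,0,0,0]}}

```text
time: 7.3
tool_pos: [0.6069, -0.1478, 0.2501]
tcp_rot: [-2.459, -1.955, 0.001]
wrist_force: [0.4, 0.6, -0.1]
width: 0.223
```

```bash
python3 look.py w4
```

```text
7.3 [ 0.6069 -0.1478  0.2501] yaw 76.98 zax [-0.001  0.    -1.   ] [ 0.41  0.61 -0.1 ] 0.22311104517229607
```

View pics/w4.png

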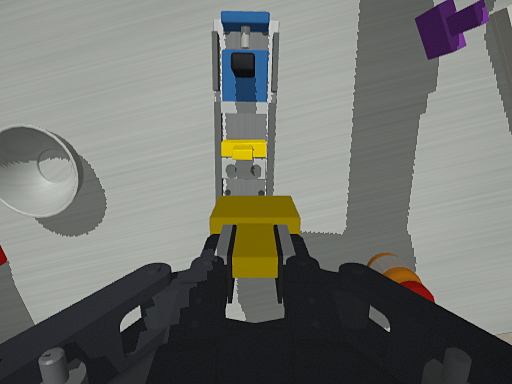

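Run:
```python
from h import *
c=pickle.load(open('w4.pkl','rb'));crop(c,195,5,315,205,3,'pics/w4c.png');crop(c,205,80,285,200,5,'pics/w4d.png')
```

```text
(no output)
```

View pics/w4c.png

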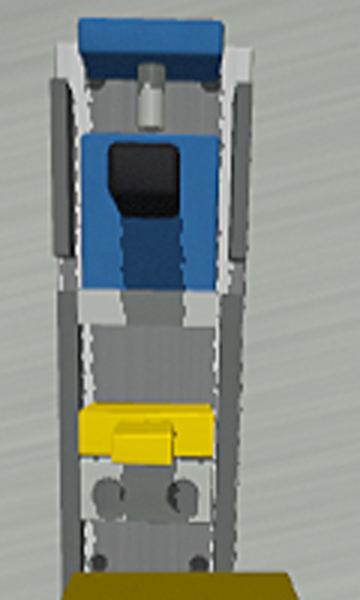

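View pics/w4d.png

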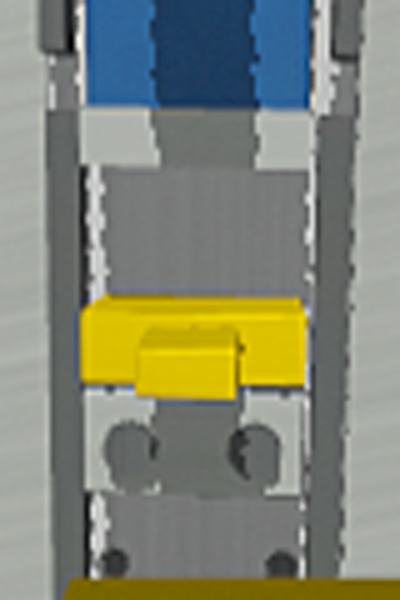

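Run:
```python
from h import *
c=pickle.load(open('w4.pkl','rb'));P=wpose(c,c['s'])
g=lambda u,v,z:cast(c,(205+(u-.5)/5,80+(v-.5)/5),z,P)
yw=np.radians(-13)
# jig yaw: blue jaw edge, rails
for n,pts,z in(('railL',((48,110),(70,590)),.024),('railR',((357,60),(330,590)),.024),('jawedge',((86,107),(309,107)),.051),('spacer top far',((82,386),(306,386)),.055),('spacer top near',((84,312),(306,312)),.055),('eb far',((86,496),(300,496)),.052)):
    a,b=g(*pts[0],z),g(*pts[1],z);d=b-a;print(n,a.round(4),b.round(4),np.degrees(np.arctan2(d[1],d[0])).round(2),np.linalg.norm(d).round(4))
# tab top
q=[g(x,y,.095) for x in(137,238) for y in(357,399)];print('tab',np.mean(q,0).round(4),np.linalg.norm(q[0]-q[2]).round(4),np.linalg.norm(q[0]-q[1]).round(4))
q=[g(x,y,.051) for x in(86,309) for y in(107,)];print('jaw top mid',np.mean(q,0))
for z in(.01,.051):print('107',g(195,107,z).round(4),'168',g(205,168,z).round(4))
# handle top in crop c (3x, off 195,5): 
h=lambda u,v,z:cast(c,(195+(u-.5)/3,5+(v-.5)/3),z,P)
q=[h(x,y,.095) for x in(108,180) for y in(143,199)];print('handle',np.mean(q,0).round(4),np.linalg.norm(q[0]-q[2]).round(4),np.linalg.norm(q[0]-q[1]).round(4))
# held spacer: tool frame, plate-top edge nearest camera
T=c['T_tool_cam'];
for u,v,z in((213,197,.0216),(297,197,.0216),(232,277,-.0184),(279,277,-.0184),(232,258,-.0184),(279,258,-.0184)): print('held',(cast(c,(u,v),z,T)*1000).round(1))
```

```text
railL [ 0.5222 -0.1759  0.024 ] [ 0.6354 -0.2005  0.024 ] -12.27 0.1159
railR [ 0.5275 -0.1038  0.024 ] [ 0.6502 -0.1366  0.024 ] -14.98 0.127
jawedge [ 0.5251 -0.1646  0.051 ] [ 0.5359 -0.118   0.051 ] 77.0 0.0478
spacer top far [ 0.5825 -0.18    0.055 ] [ 0.5937 -0.1316  0.055 ] 77.01 0.0497
spacer top near [ 0.5669 -0.1755  0.055 ] [ 0.5778 -0.1281  0.055 ] 77.0 0.0486
eb far [ 0.6075 -0.186   0.052 ] [ 0.6185 -0.1383  0.052 ] 77.01 0.0489
tab [ 0.581  -0.1539  0.095 ] 0.0195 0.0082
jaw top mid [ 0.5305199  -0.14131537  0.051     ]
107 [ 0.5286 -0.1429  0.01  ] 168 [ 0.5429 -0.1438  0.01  ]
107 [ 0.5304 -0.1418  0.051 ] 168 [ 0.5432 -0.1427  0.051 ]
handle [ 0.4993 -0.1337  0.095 ] 0.0214 0.0155
held [-22.2 -20.3  21.6]
held [ 22.7 -20.3  21.6]
held [ -9.5   3.4 -18.4]
held [ 10.4   3.4 -18.4]
held [ -9.3  -5.5 -18.4]
held [ 10.2  -5.5 -18.4]
```

Run:
```python
from h import *
c=pickle.load(open('w3.pkl','rb'));crop(c,190,180,320,300,5,'pics/w3c.png')
```

```text
(no output)
```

View pics/w3c.png

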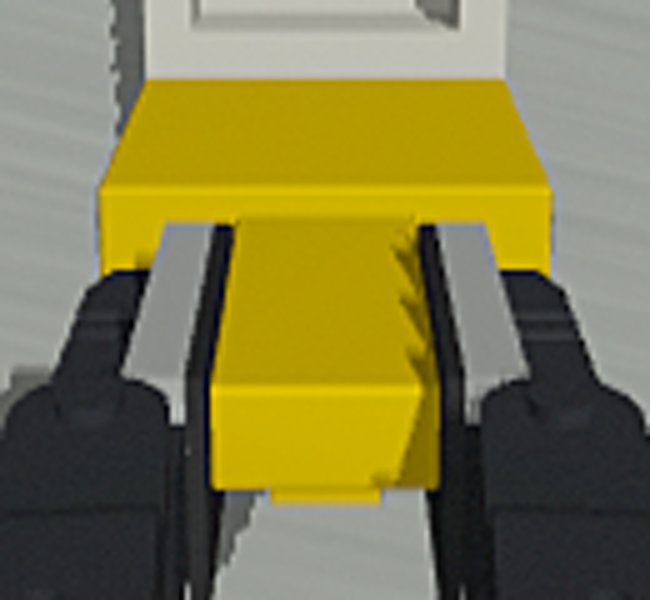

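Run:
```python
from h import *
c=pickle.load(open('w3.pkl','rb'));T=c['T_tool_cam']
g=lambda u,v,z:cast(c,(190+(u-.5)/5,180+(v-.5)/5),z,T)
from scipy.optimize import brentq
for n,u0,u1,v,w in(('bottom near',146,506,79,.05),('top near',100,552,186,.05),('tab near',212,423,385,.02),('tab far',212,440,489,.02)):
    f=lambda z:np.linalg.norm(g(u0,v,z)-g(u1,v,z))-w
    try: z=brentq(f,-.1,.2);print(n,((g(u0,v,z)+g(u1,v,z))*500).round(1))
    except Exception as e: print(n,e)
for z in(.0666,.063):print((g(326,79,z)*1e3).round(1))
for z in(.0216,.018):print((g(326,186,z)*1e3).round(1))
for z in(-.0184,-.022):print((g(326,385,z)*1e3).round(1),(g(326,489,z)*1e3).round(1))
```

```text
bottom near [-0.3 -8.3 67.1]
top near [-0.4 -8.1 24.2]
tab near [-1.2  2.1 -2.5]
tab far [ -0.4   6.  -14.3]
[-0.3 -8.4 66.6]
[-0.3 -9.4 63. ]
[-0.4 -9.1 21.6]
[ -0.4 -10.4  18. ]
[ -0.4  -6.2 -18.4] [ -0.4   3.5 -18.4]
[ -0.5  -8.  -22. ] [ -0.4   1.3 -22. ]
```

Emit:
{"api": "arm_command", "payload": {"steps": [-0.19,-0.72,0,0,0,0,0,-0.183,-0.72,0,0,0,0,0,0,0,1,0,0,0,0,0,0,1,0,0,0,0,0,0,1,0,0,0,0,0,0,0.8,0,0,0,0,0,0,0.53,0,0,0,0,0,0,0,0,0,0,0]}}

```text
time: 8.35
tool_pos: [0.5616, -0.1486, 0.1191]
tcp_rot: [-2.457, -1.953, 0.003]
wrist_force: [-0.4, 0.5, -1.4]
width: 0.226
```

```bash
python3 look.py w5;  python3 - <<'E'
from h import *
from workcell import bot
s=bot.read_camera('side');t=bot.read_camera('top');pickle.dump((s,t),open('st5.pkl','wb'))
a=s['img'][200:285,190:310,::-1];cv2.imwrite('pics/s5.png',cv2.resize(a,None,fx=6,fy=6,interpolation=cv2.INTER_CUBIC))
c=pickle.load(open('w5.pkl','rb'));p=c['s']['tool_pos'];e=np.array([.9744,-.225]);n=np.array([.225,.9744]);print(p[:2]@e,p[:2]@n)
E
```

```text
8.35 [ 0.5616 -0.1486  0.1191] yaw 76.96 zax [-0.003  0.001 -1.   ] [-0.38  0.54 -1.36] 0.2255380154884484
0.5806117780320447 -0.01845449793080898
```

View pics/w5.png

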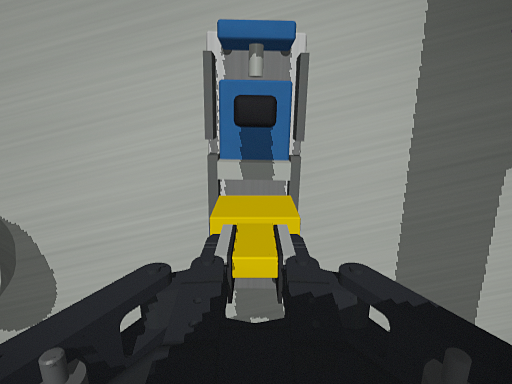

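View pics/s5.png

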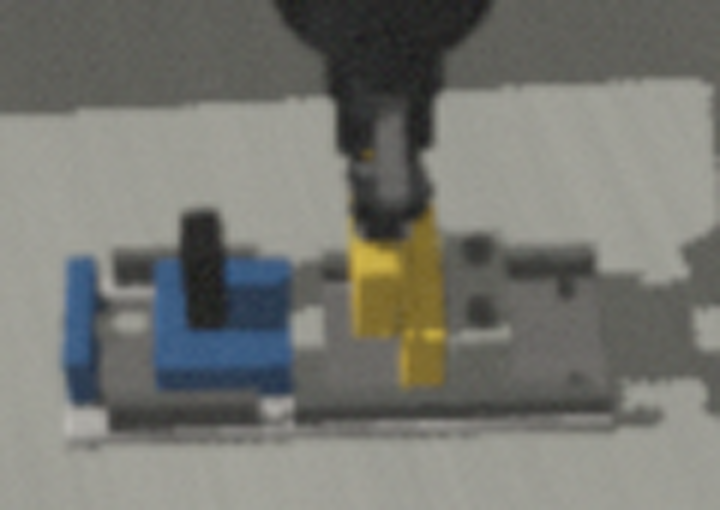

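Run:
```python
from h import *
a=pickle.load(open('w4.pkl','rb'));b=pickle.load(open('w5.pkl','rb'))
crop(b,195,10,315,250,2.5,'pics/w5c.png')
s=pickle.load(open('side0.pkl','rb'));crop(s,195,225,305,285,7,'pics/s0c.png')
```

```text
(no output)
```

View pics/w5c.png

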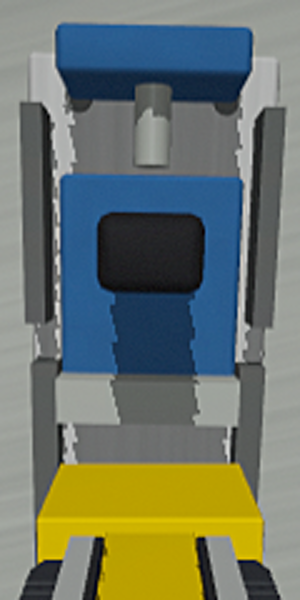

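View pics/s0c.png

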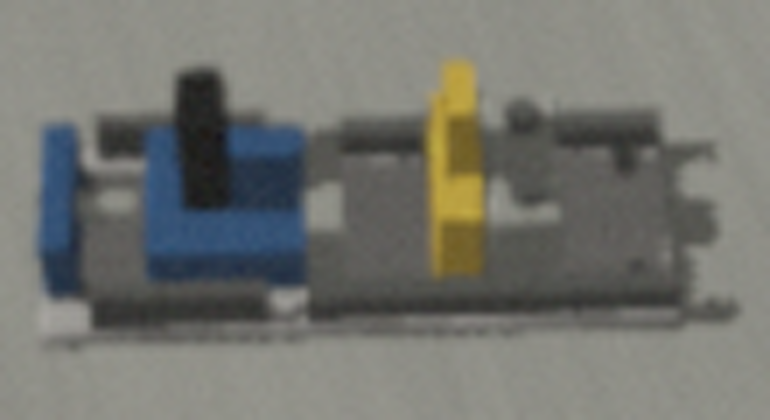

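Run:
```python
from h import *
a=pickle.load(open('w4.pkl','rb'));b=pickle.load(open('w5.pkl','rb'));e=np.array([.9744,-.225])
for n,u in(('blue edge',(101.4,160)),('plate edge',(113.6,180)),('handle top front',(5+199/3,10+290/2.5))):
    for z in(.04,.046,.051,.056,.095):
        print(n,z,[round(float(cast(c,(246,v),z,wpose(c,c['s']))[:2]@e),4) for c,v in((a,u[0]),(b,u[1]))])
```

```text
blue edge 0.04 [0.5484, 0.5492]
blue edge 0.046 [0.5487, 0.5483]
blue edge 0.051 [0.5488, 0.5475]
blue edge 0.056 [0.549, 0.5468]
blue edge 0.095 [0.5505, 0.5408]
plate edge 0.04 [0.5615, 0.5638]
plate edge 0.046 [0.5615, 0.5625]
plate edge 0.051 [0.5615, 0.5614]
plate edge 0.056 [0.5615, 0.5603]
plate edge 0.095 [0.5614, 0.5515]
handle top front 0.04 [0.5174, 0.5255]
handle top front 0.046 [0.5181, 0.5252]
handle top front 0.051 [0.5188, 0.5251]
handle top front 0.056 [0.5194, 0.5249]
handle top front 0.095 [0.5245, 0.5233]
```

Both views put the jaw's steel face at z=0.051, s=0.5614 (s = distance along the fixture axis). The spacer has about 10 mm and 4 mm of clearance, so I'm lowering it.

Emit:
{"api": "arm_command", "payload": {"steps": [0,0,0.5,0,0,0,0,0,0,0.4,0,0,0,0,0,0,0.3,0,0,0,0,0,0,0.12,0,0,0,0,0,0,0.06,0,0,0,0,0,0,0,0,0,0,0]}}

```text
time: 9.25
tool_pos: [0.5628, -0.149, 0.0792]
tcp_rot: [2.46, 1.954, 0.0]
wrist_force: [0.0, -0.4, -1.0]
width: 0.223
```

Emit:
{"api": "arm_command", "payload": {"steps": [0,0,0.06,0,0,0,0,0,0,0,0,0,0,0]}}

```text
time: 9.5
tool_pos: [0.5627, -0.149, 0.0774]
tcp_rot: [2.46, 1.954, 0.0]
wrist_force: [-0.5, 0.1, -0.2]
width: 0.224
```

Emit:
{"api": "arm_command", "payload": {"steps": [0,0,0.04,0,0,0,0,0,0,0,0,0,0,0]}}

```text
time: 9.75
tool_pos: [0.5629, -0.1491, 0.0766]
tcp_rot: [2.46, 1.954, 0.001]
wrist_force: [-0.2, 0.4, 2.1]
width: 0.226
```

Emit:
{"api": "arm_command", "payload": {"steps": [0,0,0,0,0,0,0.35,0,0,0,0,0,0,0.5,0,0,0,0,0,0,0.5,0,0,-0.4,0,0,0,0.5,0,0,-0.8,0,0,0,0.5,0,0,-1,0,0,0,0.5,0,0,-1,0,0,0,0.5,0,0.5,-1,0,0,0,0.5,0,0.7,-0.6,0,0,0,0.5,0,0,0,0,0,0,0.5]}}

```text
time: 11.0
tool_pos: [0.5999, -0.1578, 0.2232]
tcp_rot: [2.456, 1.951, 0.005]
wrist_force: [-0.5, 1.1, -0.1]
width: 0.5
```

```bash
python3 look.py w6;  python3 - <<'E'
from h import *
c=pickle.load(open('w6.pkl','rb'));crop(c,185,0,315,230,2.6,'pics/w6c.png')
E
```

```text
11.0 [ 0.5999 -0.1578  0.2232] yaw 76.92 zax [ 0.005 -0.002 -1.   ] [-0.52  1.08 -0.09] 0.5001432143788995
```

View pics/w6.png

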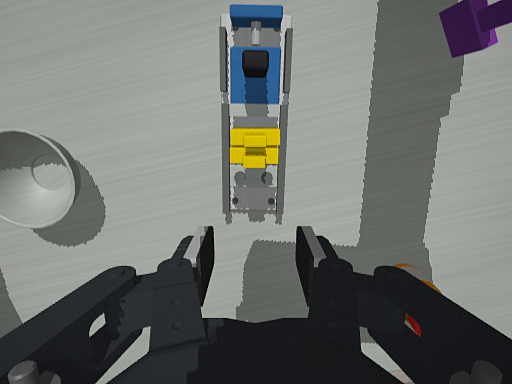

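View pics/w6c.png

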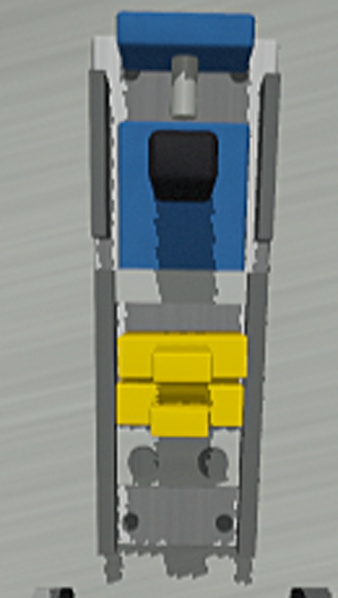

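Emit:
{"api": "arm_command", "payload": {"steps": [0,-0.9,0,0,0,0,0.5,0.02,-0.9,0,0,0,0,0.5,0,-0.9,0,0,0,0,0.5,0,-0.753,0.4,0,0,0,0.5,0,0,0.7,0,0,0,0.5,0,0,0,0,0,0,0.5]}}

```text
time: 11.8
tool_pos: [0.4936, -0.1321, 0.1841]
tcp_rot: [-2.456, -1.95, 0.006]
wrist_force: [0.1, -0.4, 0.0]
width: 0.502
```

```bash
python3 look.py w7;  python3 - <<'E'
from h import *
c=pickle.load(open('w7.pkl','rb'));p=c['s']['tool_pos'];e=np.array([.9744,-.225]);n=np.array([.225,.9744]);print(p[:2]@e,p[:2]@n)
E
```

```text
11.8 [ 0.4936 -0.1321  0.1841] yaw 76.91 zax [-0.006  0.002 -1.   ] [ 0.09 -0.45  0.02] 0.5018769288967881
0.5106706604553665 -0.017637310517917074
```

View pics/w7.png

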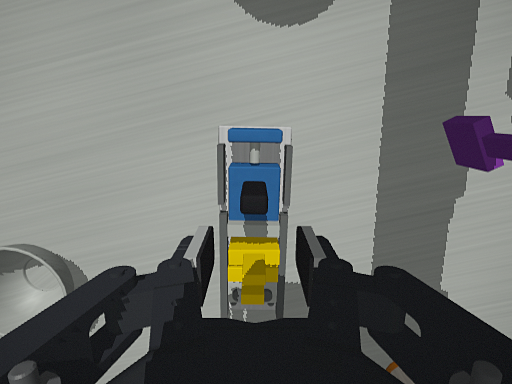

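Emit:
{"api": "arm_command", "payload": {"steps": [0,0.17,0.5,0,0,0,0.5,0,0,1,0,0,0,0.5,0,0,1,0,0,0,0.5,0,0,0.8,0,0,0,0.5,0,0,0.5,0,0,0,0.5,0,0,0,0,0,0,0.5]}}

```text
time: 12.6
tool_pos: [0.5012, -0.134, 0.0718]
tcp_rot: [-2.458, -1.953, 0.002]
wrist_force: [-0.2, -0.5, 0.1]
width: 0.504
```

```bash
python3 look.py w8;  python3 - <<'E'
from h import *
c=pickle.load(open('w8.pkl','rb'));p=c['s']['tool_pos'];e=np.array([.9744,-.225]);n=np.array([.225,.9744]);print(p[:2]@e,p[:2]@n)
E
```

```text
12.6 [ 0.5012 -0.134   0.0718] yaw 76.92 zax [-0.003  0.001 -1.   ] [-0.16 -0.52  0.08] 0.5040218939197394
0.5185008542182596 -0.0178006815889366
```

View pics/w8.png

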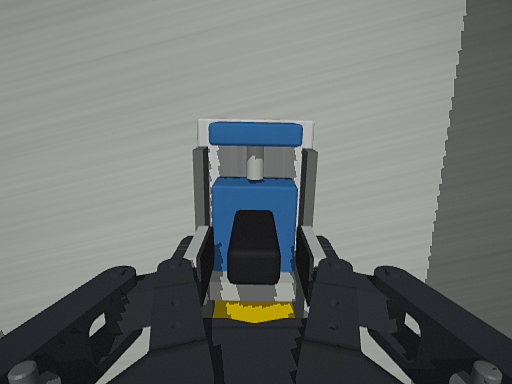

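Emit:
{"api": "arm_command", "payload": {"steps": [0,-0.06,0,0,0,0,0.4,0,0,0,0,0,0,0,0,0,0,0,0,0,0,0,0,0,0,0,0,0,0,0,0,0,0,0,0], "squeeze": 80}}

```text
time: 13.28
tool_pos: [0.5008, -0.1344, 0.0744]
tcp_rot: [2.459, 1.952, 0.001]
wrist_force: [-1.9, -2.4, 6.7]
width: 0.246
```

```bash
cat > st.py <<'E'
from workcell import bot
import numpy as np
s=bot.read_state();e=np.array([.9744,-.225]);n=np.array([.225,.9744]);p=s['tool_pos'];f=s['wrist_force']
print(s['time'],'s',(p[:2]@e).round(4),'n',(p[:2]@n).round(4),'z',p[2].round(4),'Fs',(f[:2]@e).round(2),'Fn',(f[:2]@n).round(2),'Fz',f[2].round(2),s['width'].round(3),s['torque'].round(2))
E
python3 st.py
```

```text
Traceback (most recent call last):
  File "st.py", line 4, in <module>
    print(s['time'],'s',(p[:2]@e).round(4),'n',(p[:2]@n).round(4),'z',p[2].round(4),'Fs',(f[:2]@e).round(2),'Fn',(f[:2]@n).round(2),'Fz',f[2].round(2),s['width'].round(3),s['torque'].round(2))
                                                                                                                                                       ^^^^^^^^^^^^^^^^
AttributeError: 'float' object has no attribute 'round'
```

```bash
sed -i "s/s\['width'\].round(3)/round(s['width'],3)/" st.py; python3 st.py
```

```text
13.275 s 0.5182 n -0.0183 z 0.0744 Fs -1.33 Fn -2.72 Fz 6.7 0.246 [-0.31  0.41 -0.21]
```

Emit:
{"api": "arm_command", "payload": {"steps": [0,0.1,0,0,0,0,0,0,0.1,0,0,0,0,0,0,0.1,0,0,0,0,0,0,0,0,0,0,0,0]}}

```text
time: 13.78
tool_pos: [0.5091, -0.1365, 0.0745]
tcp_rot: [2.46, 1.953, -0.0]
wrist_force: [-4.4, -2.5, 8.1]
width: 0.242
```

```bash
python3 st.py
```

```text
13.775 s 0.5268 n -0.0185 z 0.0745 Fs -3.74 Fn -3.46 Fz 8.12 0.242 [-0.31  0.64 -0.21]
```

Emit:
{"api": "arm_command", "payload": {"steps": [0,0.1,0,0,0,0,0,0,0.07,0,0,0,0,0,0,0,0,0,0,0,0]}}

```text
time: 14.15
tool_pos: [0.5138, -0.1377, 0.0745]
tcp_rot: [2.46, 1.953, -0.001]
wrist_force: [-5.5, -2.4, 8.0]
width: 0.241
```

```bash
python3 st.py
```

```text
14.15 s 0.5316 n -0.0186 z 0.0745 Fs -4.78 Fn -3.55 Fz 8.02 0.241 [-0.3   0.69 -0.18]
```

Emit:
{"api": "arm_command", "payload": {"steps": [0,0.05,0,0,0,0,0,0,0,0,0,0,0,0]}}

```text
time: 14.4
tool_pos: [0.515, -0.138, 0.0745]
tcp_rot: [2.46, 1.953, -0.001]
wrist_force: [-6.3, -2.5, 8.7]
width: 0.248
```

```bash
python3 st.py
```

```text
14.4 s 0.5329 n -0.0186 z 0.0745 Fs -5.58 Fn -3.89 Fz 8.69 0.248 [-0.31  0.84 -0.27]
```

Emit:
{"api": "arm_command", "payload": {"steps": [0,0.05,0,0,0,0,0,0,0,0,0,0,0,0]}}

```text
time: 14.65
tool_pos: [0.5163, -0.1383, 0.0744]
tcp_rot: [2.46, 1.954, -0.002]
wrist_force: [-6.6, -1.9, 9.1]
width: 0.247
```

```bash
python3 st.py
```

```text
14.65 s 0.5342 n -0.0186 z 0.0744 Fs -6.03 Fn -3.3 Fz 9.12 0.247 [-0.27  0.83 -0.28]
```

Emit:
{"api": "arm_command", "payload": {"steps": [0,0.04,0,0,0,0,0,0,0,0,0,0,0,0]}}

```text
time: 14.9
tool_pos: [0.5167, -0.1384, 0.0745]
tcp_rot: [-2.459, -1.953, 0.004]
wrist_force: [-9.3, -1.7, 12.4]
width: 0.247
```

```bash
python3 st.py
```

```text
14.9 s 0.5346 n -0.0186 z 0.0745 Fs -8.66 Fn -3.76 Fz 12.38 0.247 [-0.3   1.14 -0.26]
```

Emit:
{"api": "arm_command", "payload": {"steps": [0,0.05,0,0,0,0,0,0,0,0,0,0,0,0]}}

```text
time: 15.15
tool_pos: [0.5167, -0.1384, 0.0745]
tcp_rot: [-2.457, -1.951, 0.007]
wrist_force: [-13.9, 0.3, 15.7]
width: 0.247
```

```bash
python3 st.py
```

```text
15.15 s 0.5346 n -0.0186 z 0.0745 Fs -13.58 Fn -2.8 Fz 15.67 0.247 [-0.18  1.73 -0.23]
```

Emit:
{"api": "arm_command", "payload": {"steps": [0,0.05,0,0,0,0,0,0,0,0,0,0,0,0]}}

```text
time: 15.4
tool_pos: [0.5167, -0.1384, 0.0744]
tcp_rot: [-2.455, -1.95, 0.01]
wrist_force: [-18.5, 0.5, 20.7]
width: 0.245
```

```bash
python3 st.py; python3 look.py w9
python3 - <<'E'
from h import *
from workcell import bot
s=bot.read_camera('side');t=bot.read_camera('top');pickle.dump((s,t),open('st9.pkl','wb'))
a=s['img'][210:285,190:310,::-1];cv2.imwrite('pics/s9.png',cv2.resize(a,None,fx=6,fy=6,interpolation=cv2.INTER_CUBIC))
E
```

```text
15.4 s 0.5346 n -0.0186 z 0.0744 Fs -18.09 Fn -3.7 Fz 20.72 0.245 [-0.14  2.3  -0.29]
15.4 [ 0.5167 -0.1384  0.0744] yaw 76.92 zax [-0.009  0.001 -1.   ] [-18.45   0.47  20.72] 0.24478841702925458
```

View pics/s9.png

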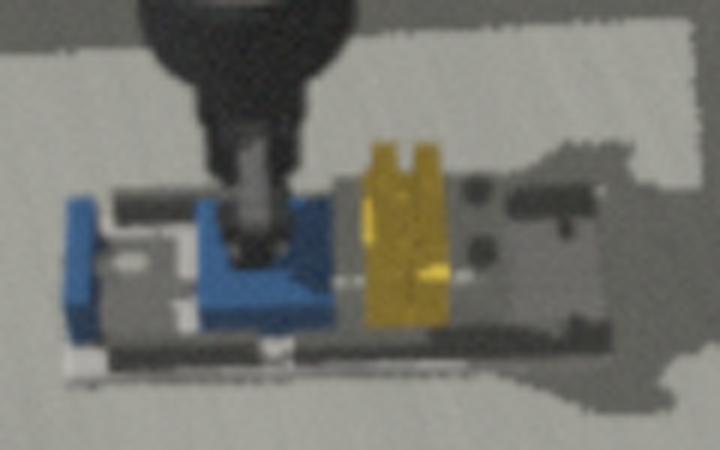

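View pics/w9.png

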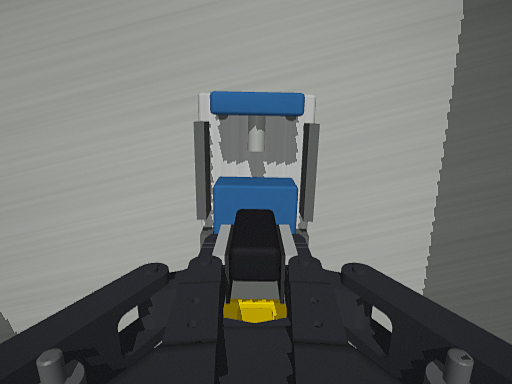

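The jaw stopped dead at 16.4 mm of travel (predicted 16.4, hard stop at 21), and force rises there without motion. The side view shows plate, two spacers and block closed up. I'll ease the downward load a little and check that it holds steady.

Emit:
{"api": "arm_command", "payload": {"steps": [0,0,-0.04,0,0,0,0,0,0,0,0,0,0,0,0,0,0,0,0,0,0]}}

```text
time: 15.92
tool_pos: [0.5167, -0.1384, 0.0744]
tcp_rot: [-2.455, -1.95, 0.009]
wrist_force: [-15.5, -0.7, 12.4]
width: 0.247
```

```bash
python3 st.py
```

```text
15.925 s 0.5346 n -0.0186 z 0.0744 Fs -14.91 Fn -4.12 Fz 12.38 0.247 [-0.25  1.73 -0.24]
```

Emit:
{"api": "arm_command", "payload": {"steps": [0,0.015,-0.02,0,0,0,0,0,0,0,0,0,0,0,0,0,0,0,0,0,0,0,0,0,0,0,0,0,0,0,0,0,0,0,0,0,0,0,0,0,0,0,0,0,0,0,0,0,0,0,0,0,0,0,0,0]}}

```text
time: 16.92
tool_pos: [0.5167, -0.1384, 0.0745]
tcp_rot: [-2.455, -1.95, 0.01]
wrist_force: [-15.3, -0.6, 10.8]
width: 0.242
```

```bash
python3 st.py
python3 - <<'E'
from h import *
from workcell import bot
t=bot.read_camera('top');a=t['img'][150:280,150:400,::-1];cv2.imwrite('pics/t10.png',cv2.resize(a,None,fx=3,fy=3,interpolation=cv2.INTER_CUBIC))
s=bot.read_camera('side');a=s['img'][110:290,150:350,::-1];cv2.imwrite('pics/s10.png',cv2.resize(a,None,fx=3,fy=3,interpolation=cv2.INTER_CUBIC))
E
```

```text
16.925 s 0.5346 n -0.0186 z 0.0745 Fs -14.75 Fn -4.03 Fz 10.78 0.242 [-0.28  1.65 -0.27]
```

View pics/s10.png

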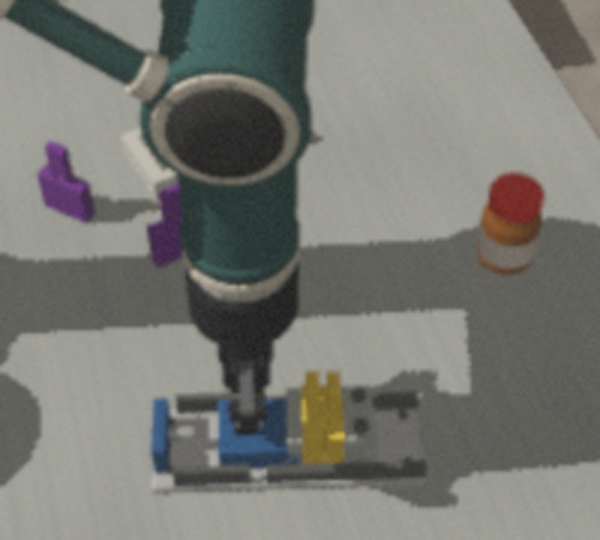

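Emit:
{"api": "arm_command", "payload": {"steps": [0,0.02,0,0,0,0,0,0,0,0,0,0,0,0,0,0,0,0,0,0,0,0,0,0,0,0,0,0]}}

```text
time: 17.52
tool_pos: [0.5167, -0.1384, 0.0744]
tcp_rot: [-2.454, -1.949, 0.012]
wrist_force: [-16.3, 0.4, 12.0]
width: 0.243
```

```bash
python3 st.py
python3 - <<'E'
from workcell import bot
print(bot.finish_job())
E
```

```text
17.525 s 0.5346 n -0.0186 z 0.0744 Fs -15.93 Fn -3.31 Fz 12.02 0.243 [-0.27  1.85 -0.23]
the job is handed in; nothing more can be done
None
```

I took one spacer from the rack and stood it upright in the gap, making two in all. I then gripped the black handle and pushed until the stack was tight against the end block, and handed the job in at 17.5 s still gripping and pushing.

**Last checks:** The jaw stopped after about 16.4 mm of travel. The measured open gap of 48.4 mm less two 16 mm spacers predicts the same, and it is about 4.6 mm short of the hard stop. The force rose there without further motion, and the push read 15.9 N along the fixture at hand-in, having held steady for over a second. The last side view shows both spacers upright and closed up between jaw and block. I took no close look at the unused spacers or the other things on the table after the push. The gripper touched only the placed spacer and the handle.

**Disagreement:** The grip also carried about 12 N vertically on the handle, down from 21 N after I eased it. The grip sat about 2 mm forward of the handle axis as estimated; neither affected the hold.

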